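# Put the jewelry away and pin the box shut

## Task

Put all the jewelry that is lying on the nightstand (the bangles, the ring box and the round trinket tin, whichever are there) into the open wooden jewelry box, close its lid fully and gently without slamming it, then take the two brass locking pins out of the manicure stand and push one fully home through each pair of brass lugs at the front of the box, left and right. Leave the bowl, the glasses, the nail file and the shoehorn where they are.

Things in the scene. Friction and masses are not known exactly. Their poses are not given: they have to be found in the camera images.
- jewelry_box: wooden jewelry box, fixed to the nightstand, 180 mm (x) by 250 mm (y) by 68 mm high without the lid, walls 8 mm, one open compartment 164 x 234 mm inside, floor 8 mm up. Origin at the centre of its underside, x from front to hinge side, y to the left, z up; the front with the brass keepers faces the robot (-x)
- lid (a joint): hinge of the box's lid in rad: 0 shut, 1.65 to 1.8 (leaning back a little past upright) at the start, stop at 1.9. The lid is a wooden panel 180 mm from hinge to front edge, 250 mm wide, 12 mm thick (outwards from the hinge line, so its top is 80 mm up when shut), 0.3 kg; a stiff friction hinge holds it at any angle, about 3 N at the front edge moves it
- lid_hinge (a point): middle of the lid's hinge line on the rear top edge of the box, 68 mm up; its z axis is normal to the lid's outer face, its -x axis points from the hinge to the lid's front edge (it turns with the lid)
- lid_edge (a point): middle of the lid's front edge, halfway through its thickness (turns with the lid). Two brass lugs 28 mm wide and 5 mm thick, each with an 11 mm hole 20 mm out, stick out 34 mm from this edge, 80 mm left and right of the middle, flush with the lid's underside
- keeper_left (a point): mouth (centre of the upper face, 56 mm up) of the 11 mm hole in the left keeper, a fixed brass lug 28 mm wide, 5 mm thick, sticking out 34 mm from the box front; hole 20 mm out, 80 mm left of the middle. When the lid is shut its lug's hole is right above, upper face 17.5 mm above this point; a pin fully home rests its handle's shoulder there, tip 30 mm below this point
- keeper_right (a point): the same for the right keeper, 80 mm right (-y of the box) of the middle
- stand: fixed beech manicure stand, a block 110 mm (x) by 120 mm (y) by 45 mm high; origin at the centre of its underside. Two 9 mm holes near its front (x = -30 mm, y = +30 and -30 mm) hold the pins; three manicure tools fixed near its back (x = +35 mm) reach 115 mm up
- pin_a: locking pin standing upright in a front hole of the stand, 38 mm deep: brass shaft 8 mm diameter, 48 mm long, tapered tip; above it a dark round wooden handle 16 mm diameter, 30 mm tall (40 g). Origin at the shaft's tip, z up along the pin; the handle's shoulder is at z = 48 mm, its top at 78 mm. The two pins are alike, either fits either keeper
- pin_b: locking pin standing upright in a front hole of the stand, 38 mm deep: brass shaft 8 mm diameter, 48 mm long, tapered tip; above it a dark round wooden handle 16 mm diameter, 30 mm tall (40 g). Origin at the shaft's tip, z up along the pin; the handle's shoulder is at z = 48 mm, its top at 78 mm. The two pins are alike, either fits either keeper
- bangle_amber: amber orange bangle lying flat, a plain thick resin ring: outside diameter 68 mm, hole 50 mm, wall 9 mm, height 16 mm, about 50 g; origin at the centre of its underside, z up through the hole. May be absent (None from the start)
- bangle_green: green bangle lying flat, a plain thick resin ring: outside diameter 68 mm, hole 50 mm, wall 9 mm, height 16 mm, about 50 g; origin at the centre of its underside, z up through the hole. May be absent (None from the start)
- ring_box: closed navy blue ring box with a brass seam, 44 x 44 x 36 mm high, about 60 g; origin at the centre of its underside, x and y along its sides, z up. May be absent (None from the start)
- tin: round trinket tin with a cream lid, 52 mm diameter, 26 mm high, about 70 g; origin at the centre of its underside, z up. May be absent (None from the start)
- bowl: pale pink ceramic bowl, 116 mm across, 50 mm high, not to be disturbed; origin at the centre of its underside
- glasses: folded black plastic glasses, 124 mm wide (y), 24 mm deep, 42 mm high, not to be disturbed; origin under the middle of the front frame
- nail_file: steel nail file with a white handle lying flat, 143 mm long (x), 16 mm wide, 6 mm thick, not to be disturbed
- shoehorn: short grey plastic shoehorn lying flat, 155 mm long (x), 38 mm wide, 10 mm thick, not to be disturbed

How it is judged:
On the way, in this order (a step that is already met when the one before it is completed fails the run):
1. all the jewelry present lies in the open box (x of ring_box in the frame of jewelry_box between -0.085 and 0.085 m and y of ring_box in the frame of jewelry_box between -0.12 and 0.12 m and z of ring_box in the frame of jewelry_box between 0 and 0.05 m and x of tin in the frame of jewelry_box between -0.085 and 0.085 m and y of tin in the frame of jewelry_box between -0.12 and 0.12 m and z of tin in the frame of jewelry_box between 0 and 0.05 m and x of bangle_amber in the frame of jewelry_box between -0.085 and 0.085 m and y of bangle_amber in the frame of jewelry_box between -0.12 and 0.12 m and z of bangle_amber in the frame of jewelry_box between 0 and 0.05 m and x of bangle_green in the frame of jewelry_box between -0.085 and 0.085 m and y of bangle_green in the frame of jewelry_box between -0.12 and 0.12 m and z of bangle_green in the frame of jewelry_box between 0 and 0.05 m and linear speed of each of ring_box, tin, bangle_amber, bangle_green below 0.03 m/s and value of joint lid above 0.3 rad), for 0.2 s.
2. the lid is shut (value of joint lid below 0.02 rad), for 0.2 s.
3. one pin is home through a pair of lugs ((((horizontal distance between pin_a and keeper_left below 0.005 m and z of pin_a in the frame of keeper_left below -0.025 m and angle between pin_a's own z axis and vertical below 0.12 rad) or (horizontal distance between pin_b and keeper_left below 0.005 m and z of pin_b in the frame of keeper_left below -0.025 m and angle between pin_b's own z axis and vertical below 0.12 rad)) or ((horizontal distance between pin_a and keeper_right below 0.005 m and z of pin_a in the frame of keeper_right below -0.025 m and angle between pin_a's own z axis and vertical below 0.12 rad) or (horizontal distance between pin_b and keeper_right below 0.005 m and z of pin_b in the frame of keeper_right below -0.025 m and angle between pin_b's own z axis and vertical below 0.12 rad)))), for 0.2 s.
At the end, for the whole second after the job is handed in: Every piece of jewelry present lies inside the box and is at rest; the lid is shut (within 0.02 rad); a pin stands in each of the two keepers through the lid's lug: tip within 5 mm of the hole's axis and at least 25 mm below the keeper's mouth, upright within 0.12 rad, at rest (x of ring_box in the frame of jewelry_box between -0.085 and 0.085 m and y of ring_box in the frame of jewelry_box between -0.12 and 0.12 m and z of ring_box in the frame of jewelry_box between 0 and 0.05 m and x of tin in the frame of jewelry_box between -0.085 and 0.085 m and y of tin in the frame of jewelry_box between -0.12 and 0.12 m and z of tin in the frame of jewelry_box between 0 and 0.05 m and x of bangle_amber in the frame of jewelry_box between -0.085 and 0.085 m and y of bangle_amber in the frame of jewelry_box between -0.12 and 0.12 m and z of bangle_amber in the frame of jewelry_box between 0 and 0.05 m and x of bangle_green in the frame of jewelry_box between -0.085 and 0.085 m and y of bangle_green in the frame of jewelry_box between -0.12 and 0.12 m and z of bangle_green in the frame of jewelry_box between 0 and 0.05 m and linear speed of each of ring_box, tin, bangle_amber, bangle_green, pin_a, pin_b below 0.03 m/s and value of joint lid below 0.02 rad and ((horizontal distance between pin_a and keeper_left below 0.005 m and z of pin_a in the frame of keeper_left below -0.025 m and angle between pin_a's own z axis and vertical below 0.12 rad) or (horizontal distance between pin_b and keeper_left below 0.005 m and z of pin_b in the frame of keeper_left below -0.025 m and angle between pin_b's own z axis and vertical below 0.12 rad)) and ((horizontal distance between pin_a and keeper_right below 0.005 m and z of pin_a in the frame of keeper_right below -0.025 m and angle between pin_a's own z axis and vertical below 0.12 rad) or (horizontal distance between pin_b and keeper_right below 0.005 m and z of pin_b in the frame of keeper_right below -0.025 m and angle between pin_b's own z axis and vertical below 0.12 rad))); the robot touches nothing.
It fails at once if the bowl is moved more than 30 mm (distance of bowl from where it was at the start of the episode above 0.03 m).
It fails at once if the glasses is moved more than 30 mm (distance of glasses from where it was at the start of the episode above 0.03 m).
It fails at once if the nail file is moved more than 30 mm (distance of nail_file from where it was at the start of the episode above 0.03 m).
It fails at once if the shoehorn is moved more than 30 mm (distance of shoehorn from where it was at the start of the episode above 0.03 m).
It fails at once if the lid is slammed (closing faster than 2.5 rad/s) (velocity of joint lid below -2.5 rad/s).
Of ring_box, tin, bangle_amber, bangle_green only 2 to 4 are there at a start; the rules pass over those that are not, and their reading is None.
At some moment in a run one of ring_box, tin, bangle_amber, bangle_green may be knocked a few centimetres aside while the robot is not near it.
It also fails if it takes over 210 s, if anything falls off the work surface, if the arm or the gripper's body presses on something with over 40 N, if the wrist force passes 120 N, or if a joint passes its speed limit or range.

## Robot

A 6-joint arm with a two-finger parallel gripper is mounted at the origin on the work surface. World frame = base frame: x ahead of the robot, y to its left, z up, the work surface at z = 0. Lengths are in m, angles in rad, forces in N, time in s.
With the tool pointing down it reaches from about 0.35 to 0.975 m from the base axis. Payload 17.4 kg.
Tool frame: the origin (TCP) lies at the very end of the fingers, on their centre line; the grasp point (between the pads) lies 19 mm behind it (r.grip_depth is the distance from the TCP to the grasp point, in m); z points along the fingers, y is the line along which they close (so a half turn about z gives the same grasp; the last joint's range is limited). The gripper opens to 85 mm and grips with 20 to 120 N. Pads are 22 mm wide; open, the fingers measure 114 mm over their backs; the gripper's body (76 mm by 85 mm) begins 54 mm behind the grasp point. The pads swing forward as they close: fully open they stand 13 mm farther back than shut.
Start: joints at [-1.274, 0.116, 1.442, -0, 1.584, -0.038], TCP at [0.222, -0.638, 0.231] pointing down, gripper open.
Joint ranges: [-2.83, 2.83], [-0.83, 2.19], [0.07, 2.5], [-1.14, 4.28], [0.01, 3], [-2.97, 2.97]. Speed limits (rad/s): [1.89, 1.89, 2.22, 3.14, 3.14, 3.14].

## Interface

Orientations are given as a unit quaternion [x, y, z, w].
In Python, from cell import r, cams gives the robot as it stands.
- The arm moves only by the shell command python3 -m crank 'ROWS' [FORCE]. ROWS is JSON, a list of rows, each a list of 7 numbers: the shift along the tool's x, y, z each as a share of 2 cm, from -1 to 1, then the turn, a rotation vector about the tool's x, y, z each as a share of 0.08 rad, from -1 to 1, then the closure, from -1 (fully open) to 1 (shut). A call has 1 to 5 rows; each row shifts and turns the commanded pose from where the row before left it, along the tool's axes as they then stand; what a row does not reach is not made up. A row lasts 1/8 s, in which the tool goes at most 62.5 mm and 10.7 degrees, less where a joint would pass 70% of its speed; a pose out of reach is approached as far as the arm can. A call with a number of a shift or a turn outside -1 to 1 is refused whole. A call with a gripper value outside its range is refused whole. The fingers move at their own pace and stop on an object; FORCE is the grip in N (left out, the last holds). Time passes only in rows, so rows that do not move let the fingers close. It gives the time, the measured TCP pose, the force, the opening and the grip force at its end, in the units of the state.
- r.observe(): the state, without advancing time (a new reading comes with each control period).
- cams.capture(name): name is "side" or "top"; returns (picture, depth): 480x640x3 uint8, blue, green, red; 480x640 float32, m along the optical axis (not along the pixel's ray), 0 where there is no reading.
- cams.calibration(name): a dict with "K" (3x3 intrinsics, pixels), "k1" (the pictures are not rectified: a ray, as slopes to the right and down, at radius r is drawn at 1 + k1 r^2 times it, then the intrinsics apply), "R" (3x3) and "t" (3): a world point X has camera coordinates R X + t. Camera axes: x right, y down, z forward; pixel columns grow to the right and rows downward; lengths in m; the calibration is good to about 2 mm. A picture is of the moment at which its call begins. calibration takes no time and is no camera call.
- r.close_job(): hands the job in; it is judged then, once.
The state is a dict: "clock": time; "joint_positions": joint angles; "qd": joint speeds; "effort": joint torques, N m; "position": TCP position; "tool_rot": TCP orientation; "contact_force": force on the tool from outside, world axes, zero at the start; "moment": the same for the moment, N m; "grip_width": finger opening in m; "finger_force": force on a finger pad.
Only numpy, scipy, OpenCV 4.12 (cv2) and the standard library are available. Lean on these libraries where they do the work, as an engineer would, in place of code of your own. Each camera call takes 0.05 s, during which the arm holds its last target. There are 200 camera calls.

## Working session

There is one attempt and no reset: what is moved stays moved. The work goes in short steps, Python scripts to look and compute and a shell command to move; the robot and the scene stay as the last step left them, time stands still between calls to the robot, and variables do not carry over. Pictures are saved under pics/ and viewed, at most 14 in all, crops included, and the job is handed in when it is done.

```bash
ls; mkdir -p pics
python3 - <<'E'
from cell import r,cams
import cv2
o=r.observe();print(o)
for n in("top","side"):
    p,d=cams.capture(n);cv2.imwrite(f"pics/{n}0.png",p)
    import numpy as np
    np.save(f"pics/{n}0.npy",d)
    print(n,cams.calibration(n))
E
```

```text
pics
{'clock': 0.0, 'joint_positions': array([-1.27381352e+00,  1.16520973e-01,  1.44228224e+00,  4.47756864e-06,
        1.58399890e+00, -3.78147471e-02]), 'qd': array([ 1.51099238e-04, -2.41121713e-03, -5.35950478e-06, -4.60079592e-04,
        6.14512367e-04, -8.36480751e-06]), 'effort': array([ 1.26055256e-03, -7.31976914e+01, -6.32493353e+01, -5.97231832e-06,
        6.29208866e-03,  4.70376233e-05]), 'position': array([ 0.22171695, -0.63734279,  0.23052804]), 'tool_rot': array([ 9.86021328e-01,  1.66618052e-01, -7.59247948e-05, -5.99952210e-04]), 'contact_force': array([-0.87111667, -0.5265137 ,  0.99748496]), 'moment': array([-0.05857303, -0.00969067,  0.00438013]), 'finger_force': 0.0, 'grip_width': 0.08529163895713031}
top {'K': array([[444.34970097,   0.        , 313.91767726],
       [  0.        , 444.34970097, 237.81698207],
       [  0.        ,   0.        ,   1.        ]]), 'k1': 0.03416195393806654, 'R': array([[-1.06062625e-03, -9.99879711e-01,  1.54737719e-02],
       [-9.99339971e-01,  4.97929129e-04, -3.63232039e-02],
       [ 3.63111298e-02, -1.55020841e-02, -9.99220290e-01]]), 't': array([-0.03685264,  0.54402169,  1.15658192])}
side {'K': array([[493.06749343,   0.        , 325.56956512],
       [  0.        , 493.06749343, 241.30339036],
       [  0.        ,   0.        ,   1.        ]]), 'k1': 0.017858743939971264, 'R': array([[-0.88793286, -0.45938806, -0.02319134],
       [-0.30273818,  0.62162213, -0.72245105],
       [ 0.34630164, -0.63446712, -0.69103302]]), 't': array([0.46297888, 0.23575935, 1.12916338])}
```

View pics/top0.png

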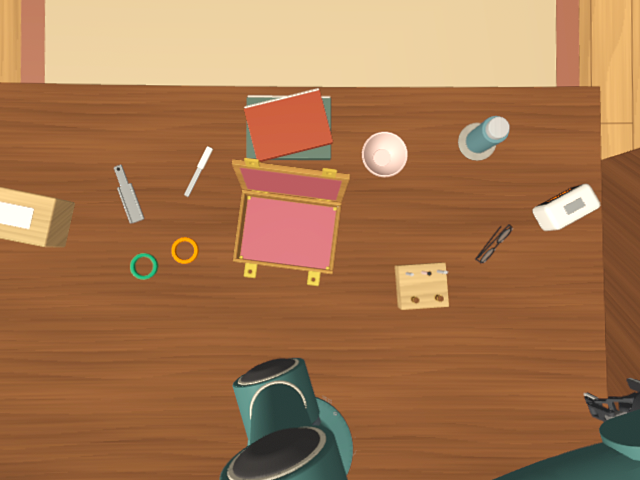

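View pics/side0.png

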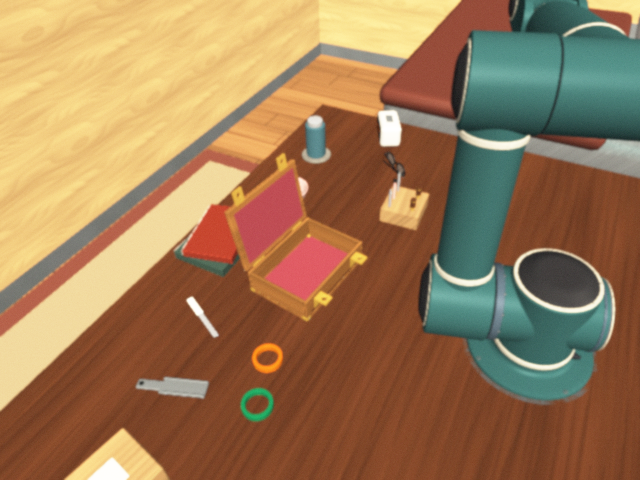

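The top picture shows the box around (288,230) with keepers at (250,270) and (313,278). The stand's pins are at (415,299) and (439,298), and the amber and green bangles at (184,250) and (143,266). There is no ring box or tin. The side picture confirms this, with the bangles at (267,358) and (257,404).

```bash
cat > h.py <<'E'
import numpy as np,cv2
from cell import r,cams
from scipy.spatial.transform import Rotation as Ro
from scipy.optimize import least_squares
C={n:cams.calibration(n) for n in("top","side")}
def proj(n,X):
    c=C[n];X=np.atleast_2d(X)
    return cv2.projectPoints(X,cv2.Rodrigues(c["R"])[0],c["t"],c["K"],np.array([c["k1"],0,0,0.]))[0][:,0]
def ray(n,uv):
    c=C[n];p=cv2.undistortPoints(np.array(uv,float).reshape(-1,1,2),c["K"],np.array([c["k1"],0,0,0.]))[:,0]
    return np.c_[p,np.ones(len(p))]
def world(n,uv,d):
    c=C[n];return (ray(n,uv)*np.reshape(d,(-1,1))-c["t"])@c["R"]
def atz(n,uv,z):
    c=C[n];o=-c["R"].T@c["t"];v=ray(n,uv)@c["R"];return o+v*((z-o[2])/v[:,2])[:,None]
def tri(a,b):
    f=lambda X:np.r_[proj("top",X)[0]-a,proj("side",X)[0]-b]
    s=least_squares(f,[.5,0,.05]);return s.x,np.abs(s.fun).max()
def snap(tag):
    out={}
    for n in("top","side"):
        p,d=cams.capture(n);cv2.imwrite(f"pics/{tag}_{n}.png",p);np.save(f"pics/{tag}_{n}.npy",d);out[n]=(p,d)
    return out
def blobs(p,lo,hi,amin=15):
    m=cv2.inRange(cv2.cvtColor(p,cv2.COLOR_BGR2HSV),lo,hi)
    k,l,s,c=cv2.connectedComponentsWithStats(m)
    return [(s[i,4],np.round(c[i],1),l==i) for i in range(1,k) if s[i,4]>=amin]
def st():
    o=r.observe();return o["position"],Ro.from_quat(o["tool_rot"])
def go(X,yaw=None):
    """tool-axis shift (in 2cm units) and turn (0.08 rad units) to world X with closing line (tool y) at angle yaw, pointing down"""
    p,R=st();d=R.inv().apply(np.array(X)-p)/.02
    w=np.zeros(3)
    if yaw is not None:
        best=None
        for k in(0,np.pi):
            y=np.array([np.cos(yaw+k),np.sin(yaw+k),0]);z=np.array([0,0,-1.]);x=np.cross(y,z)
            v=(R.inv()*Ro.from_matrix(np.c_[x,y,z])).as_rotvec()
            if best is None or np.linalg.norm(v)<np.linalg.norm(best):best=v
        w=best/.08
    print("shift",np.round(d,2),"turn",np.round(w,2))
E
python3 - <<'E'
from h import *
I={n:(cv2.imread(f"pics/{n}0.png"),np.load(f"pics/{n}0.npy")) for n in("top","side")}
hs={"amber":((8,200,150),(20,255,255)),"green":((60,120,60),(80,255,255)),"brass":((21,120,150),(30,255,255)),"dark":((8,60,20),(22,255,105))}
for k,(lo,hi) in hs.items():
  for n in I:
    p,d=I[n]
    for a,c,m in blobs(p,lo,hi):
        ys,xs=np.nonzero(m)
        if k=="dark" and not (n=="top" and 400<c[0]<450 and 290<c[1]<310 or n=="side" and 395<c[0]<430 and 180<c[1]<215):continue
        if a>3000: continue
        W=world(n,np.c_[xs,ys],d[ys,xs]);W=W[d[ys,xs]>0]
        (cx,cy),rad=cv2.minEnclosingCircle(np.c_[xs,ys].astype(np.float32))
        print(k,n,a,c,"circ",np.round((cx,cy,rad),1),np.round(np.median(W,0),4),np.round(W[:,2].max(),3))
# lid/box: depth points of top view around box
p,d=I["top"];ys,xs=np.mgrid[150:300,225:460];W=world("top",np.c_[xs.ravel(),ys.ravel()],d[150:300,225:460].ravel())
m=(abs(W[:,2]-.068)<.005)&(xs.ravel()<360);print("rim",cv2.minAreaRect((W[m][:,:2]*1000).astype(np.float32)))
m=(abs(W[:,2]-.045)<.004)&(xs.ravel()>385);print("stand",cv2.minAreaRect((W[m][:,:2]*1000).astype(np.float32)))
p,R=st();print("tool axes",np.round(R.as_matrix(),3))
W=atz("top",[[184,250]],.008);print(W)
g=world("top",[[288,125],[270,100],[300,230]],d[[125,100,230],[288,270,300]]);print("books/floor",g)
E
```

```text
amber top 111 [187.2 248.9] circ [184.4 249.9  13.7] [0.5202 0.2869 0.0132] 0.02
amber top 85 [181.2 250.4] circ [183.7 250.   10.5] [0.5111 0.312  0.0141] 0.02
amber side 567 [266.9 357.7] circ [267.2 357.6  16.2] [0.5134 0.3038 0.0135] 0.022
green top 250 [143.3 266. ] circ [143.7 266.1  13.3] [0.4711 0.4042 0.015 ] 0.021
green side 460 [256.7 404.3] circ [257.4 404.5  16.8] [0.4699 0.4099 0.016 ] 0.021
brass top 117 [251.4 162.4] circ [251.5 162.5   8.7] [0.6894 0.0948 0.2663] 0.283
brass top 113 [328.8 172.5] circ [329.  172.4   7.4] [ 0.6691 -0.064   0.2674] 0.283
brass top 121 [184.2 250.7] circ [183.9 250.2  12.3] [0.5098 0.2999 0.0155] 0.02
brass top 161 [250.  269.8] circ [249.9 269.9   8.5] [0.4617 0.1244 0.055 ] 0.068
brass top 159 [313.2 277.8] circ [313.  278.    8.5] [ 0.4412 -0.0342  0.055 ] 0.068
brass side 18 [280.3 157.8] circ [280.5 158.    3.9] [ 0.6703 -0.0591  0.2764] 0.281
brass side 37 [282.1 164.8] circ [282.  164.5   4.9] [ 0.6672 -0.0604  0.2582] 0.266
brass side 85 [238.  195.9] circ [237.5 195.5   7.6] [0.6882 0.0964 0.2638] 0.283
brass side 97 [358.  257.5] circ [358.  257.5   7. ] [ 0.4453 -0.0339  0.0556] 0.06
brass side 116 [322.4 297.6] circ [322.5 298.    7.6] [0.4646 0.1247 0.056 ] 0.06
rim ((559.8494873046875, 31.742935180664062), (249.67356872558594, 181.79409790039062), 82.6640396118164)
stand ((574.9430541992188, -298.4899597167969), (390.7458801269531, 122.94467163085938), 6.285648822784424)
tool axes [[ 0.944  0.329 -0.   ]
 [ 0.329 -0.944  0.001]
 [ 0.    -0.001 -1.   ]]
[[0.5124391  0.30166528 0.008     ]]
books/floor [[ 8.30035948e-01  2.90856197e-02  5.19623381e-02]
 [ 9.01252780e-01  7.66659939e-02  3.06627287e-02]
 [ 5.64762654e-01 -6.84102920e-04  6.27147153e-03]]
```

```bash
python3 -m crank '[[0.73,-0.95,0,0,0,0,0],[0.73,-0.95,0,0,0,0,0],[0.73,-0.95,0,0,0,0,0],[0.73,-0.95,0,0,0,0,0],[0.73,-0.95,0,0,0,0,0]]' 30
python3 -m crank '[[0.73,-0.95,0,0,0,0,0],[0.73,-0.95,0,0,0,0,0],[0.73,-0.95,0,0,0,0,0],[0.73,-0.95,0,0,0,0,0],[0.73,-0.95,0,0,0,0,0]]' >/dev/null
python3 -m crank '[[0.73,-0.95,0,0,0,0,0],[0.73,-0.95,0,0,0,0,0],[0.73,-0.95,0,0,0,0,0],[0.73,-0.95,0,0,0,0,0],[0.73,-0.95,0,0,0,0,0]]' >/dev/null
python3 -m crank '[[0.73,-0.95,0,0,0,0,0],[0.73,-0.95,0,0,0,0,0],[0.73,-0.95,0,0,0,0,0],[0.73,-0.95,0,0,0,0,0],[0.73,-0.95,0,0,0,0,0]]'
python3 -m crank '[[0.73,-0.95,0,0,0,0,0],[0.73,-0.95,0,0,0,0,0],[0.73,-0.95,0,0,0,0,0],[0.73,-0.95,0,0,0,0,0],[0.73,-0.95,0,0,0,0,0]]' >/dev/null
python3 -m crank '[[0.73,-0.95,0,0,0,0,0],[0.73,-0.95,0,0,0,0,0],[0.73,-0.95,0,0,0,0,0],[0.73,-0.95,0,0,0,0,0],[0.73,-0.95,0,0,0,0,0]]' >/dev/null
python3 -m crank '[[0.73,-0.95,0,0,0,0,0],[0.73,-0.95,0,0,0,0,0],[0.73,-0.95,0,0,0,0,0],[0.73,-0.95,0,0,0,0,0],[0.73,-0.95,0,0,0,0,0]]' >/dev/null
python3 -m crank '[[0.73,-0.95,0,0,0,0,0],[0.73,-0.95,0,0,0,0,0],[0.73,-0.95,0,0,0,0,0],[0.73,-0.95,0,0,0,0,0],[0.73,-0.95,0,0,0,0,0]]'
python3 - <<'E'
from h import *
s=snap("a1")
for k,lo,hi in(("amber",(8,200,150),(30,255,255)),("green",(60,120,60),(80,255,255))):
  for n in s:
    for a,c,m in blobs(s[n][0],lo,hi,60):
      if a<900:
        ys,xs=np.nonzero(m);(cx,cy),q=cv2.minEnclosingCircle(np.c_[xs,ys].astype(np.float32))
        if q>10: print(k,n,a,c,np.round(atz(n,[[cx,cy]],.008),4))
go([.5227,.2742,.03],np.arctan2(-.944,.33)); print(r.observe()["grip_width"])
E
```

```text
clock: 0.72
position: [0.2597, -0.5229, 0.2309]
tool_rot: [0.986, 0.167, -0.0, -0.0]
contact_force: [0.2, -0.6, -0.1]
grip_width: 0.043
finger_force: 0.0
clock: 2.6
position: [0.3728, -0.1812, 0.2313]
tool_rot: [0.986, 0.167, 0.0, 0.0]
contact_force: [-0.5, -0.5, 0.4]
grip_width: 0.0426
finger_force: 0.0
clock: 5.1
position: [0.5241, 0.2737, 0.2313]
tool_rot: [0.986, 0.167, -0.0, 0.0]
contact_force: [0.0, -0.1, 0.4]
grip_width: 0.0428
finger_force: 0.0
amber top 179 [190.5 252.6] [[0.5111 0.2978 0.008 ]]
amber side 562 [267.  357.6] [[0.5133 0.301  0.008 ]]
green top 78 [138.1 273.9] [[0.4556 0.4139 0.008 ]]
green side 462 [256.7 404.2] [[0.4712 0.406  0.008 ]]
shift [-0.06 -0.02 10.04] turn [-0.    0.01 -0.  ]
0.04276423784465688
```

```bash
python3 -m crank '[[-0.06,0,1,0,0,0,0],[0,0,1,0,0,0,0],[0,0,1,0,0,0,0],[0,0,1,0,0,0,0],[0,0,1,0,0,0,0]]' 30 >/dev/null
python3 -m crank '[[0,0,1,0,0,0,0],[0,0,1,0,0,0,0],[0,0,1,0,0,0,0],[0,0,1,0,0,0,0],[0,0,1,0,0,0,0]]' 
python3 -m crank '[[0,0,0.7,0,0,0,0],[0,0,0.6,0,0,0,0],[0,0,0,0,0,0,0]]' 
python3 -m crank '[[0,0,0,0,0,0,1],[0,0,0,0,0,0,1],[0,0,0,0,0,0,1],[0,0,0,0,0,0,1]]' 30
python3 -m crank '[[0,0,-0.5,0,0,0,1],[0,0,-1,0,0,0,1],[0,0,-1,0,0,0,1],[0,0,-1,0,0,0,1],[0,0,-1,0,0,0,1]]'
python3 -m crank '[[0,0,-1,0,0,0,1],[0,0,-1,0,0,0,1],[0,0,-1,0,0,0,1],[0,0,0,0,0,0,1]]'
```

```text
clock: 6.45
position: [0.5225, 0.2718, 0.03]
tool_rot: [0.986, 0.167, 0.0, -0.0]
contact_force: [-0.8, 1.0, 0.1]
grip_width: 0.0426
finger_force: 0.0
clock: 6.82
position: [0.5222, 0.2716, 0.0045]
tool_rot: [0.986, 0.167, -0.001, 0.0]
contact_force: [0.2, -0.5, 0.7]
grip_width: 0.0424
finger_force: 0.0
clock: 7.32
position: [0.5229, 0.2719, 0.006]
tool_rot: [0.986, 0.167, 0.001, -0.0]
contact_force: [-0.9, -0.7, 5.7]
grip_width: 0.0098
finger_force: 30.4
clock: 7.95
position: [0.5226, 0.2718, 0.0971]
tool_rot: [0.986, 0.167, 0.0, -0.0]
contact_force: [-0.0, -0.0, -0.8]
grip_width: 0.0097
finger_force: 30.3
clock: 8.45
position: [0.5231, 0.272, 0.1572]
tool_rot: [0.986, 0.167, 0.001, -0.0]
contact_force: [-0.1, -1.0, -1.1]
grip_width: 0.0096
finger_force: 30.2
```

Run:
```python
from h import *
s=snap("a2")
p=s["side"][0][180:480,150:550];cv2.imwrite("pics/a2c.png",cv2.resize(p,None,fx=2,fy=2))
go([.578,.0684,.15])
```

```text
shift [-0.71 10.51  0.25] turn [0. 0. 0.]
```

View pics/a2c.png

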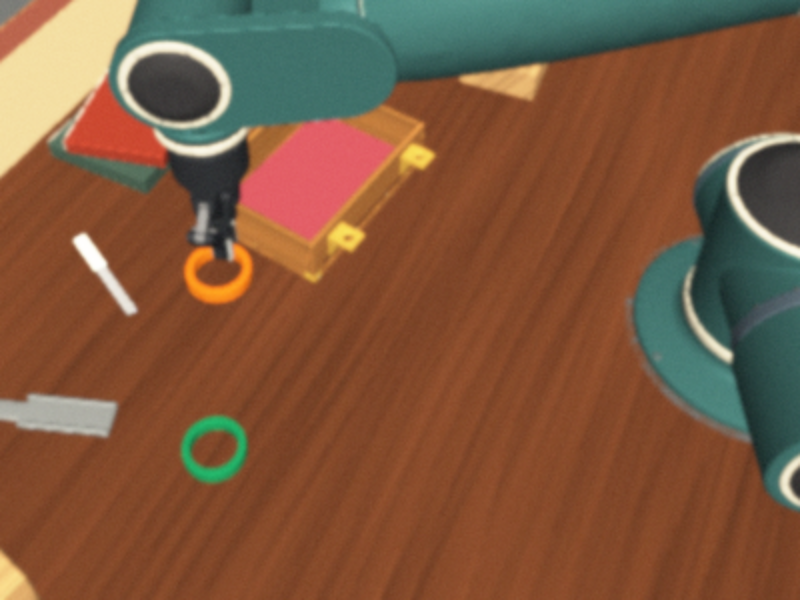

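The bangle hangs level in the gripper at about (218,273) in the crop. I'll place it in the box, keeping toward the front so the arm stays clear of the lid.

```bash
python3 -m crank '[[-0.17,0.9,0,0,0,0,1],[-0.17,0.9,0,0,0,0,1],[-0.17,0.9,0,0,0,0,1],[-0.17,0.9,0,0,0,0,1],[-0.17,0.9,0,0,0,0,1]]' >/dev/null
python3 -m crank '[[-0.17,0.9,0,0,0,0,1],[-0.17,0.9,0,0,0,0,1],[-0.17,0.9,0,0,0,0,1],[-0.17,0.9,0,0,0,0,1],[-0.17,0.9,0,0,0,0,1]]' >/dev/null
python3 -m crank '[[-0.17,0.9,0,0,0,0,1],[0,0,0,0,0,0,1],[0,0,1,0,0,0,1],[0,0,1,0,0,0,1],[0,0,1,0,0,0,1]]'
python3 -m crank '[[0,0,1,0,0,0,1],[0,0,1,0,0,0,1],[0,0,1,0,0,0,1],[0,0,0.8,0,0,0,1],[0,0,0,0,0,0,1]]'
python3 -m crank '[[0,0,0,0,0,0,0.5],[0,0,0,0,0,0,0.3],[0,0,0,0,0,0,0.3],[0,0,0,0,0,0,0.3]]'
python3 -m crank '[[0,0,-0.5,0,0,0,0.3],[0,0,-1,0,0,0,0.3],[0,0,-1,0,0,0,0.3],[0,0,-1,0,0,0,0.3],[0,0,-1,0,0,0,0.3]]'
python3 -m crank '[[0,0,-1,0,0,0,0.3],[0,0,-1,0,0,0,0.3],[0,0,-1,0,0,0,0.3],[0,0,0,0,0,0,0.3]]'
python3 - <<'E'
from h import *
s=snap("a3")
for k,lo,hi in(("amber",(8,200,150),(30,255,255)),("green",(60,120,60),(80,255,255))):
  for n in s:
    for a,c,m in blobs(s[n][0],lo,hi,60):
      if a<900:
        ys,xs=np.nonzero(m);(cx,cy),q=cv2.minEnclosingCircle(np.c_[xs,ys].astype(np.float32))
        if q>10: print(k,n,a,c,np.round(atz(n,[[cx,cy]],.008),4))
p=s["side"][0][180:480,150:550];cv2.imwrite("pics/a3c.png",cv2.resize(p,None,fx=2,fy=2))
go([.4807,.3793,.1])
E
```

```text
clock: 10.42
position: [0.5517, 0.0728, 0.0931]
tool_rot: [0.986, 0.167, -0.001, -0.0]
contact_force: [0.3, -0.8, -0.7]
grip_width: 0.0094
finger_force: 30.3
clock: 11.05
position: [0.5516, 0.0724, 0.0179]
tool_rot: [0.986, 0.167, -0.001, -0.0]
contact_force: [0.0, -0.1, -0.2]
grip_width: 0.0093
finger_force: 30.3
clock: 11.55
position: [0.5524, 0.0725, 0.0196]
tool_rot: [0.986, 0.167, 0.0, 0.0]
contact_force: [-0.6, -0.9, -0.5]
grip_width: 0.0299
finger_force: 0.0
clock: 12.18
position: [0.5523, 0.0725, 0.1111]
tool_rot: [0.986, 0.167, 0.0, 0.0]
contact_force: [0.5, -0.5, 0.3]
grip_width: 0.0299
finger_force: 0.0
clock: 12.68
position: [0.5529, 0.0725, 0.1712]
tool_rot: [0.986, 0.167, 0.001, 0.0]
contact_force: [-0.3, -0.4, 0.6]
grip_width: 0.0301
finger_force: 0.0
amber side 194 [300.7 286.5] [[0.5503 0.0926 0.008 ]]
green top 249 [143.3 266. ] [[0.4709 0.4047 0.008 ]]
green side 460 [256.7 404.2] [[0.471 0.406 0.008]]
shift [  1.67 -15.66   3.44] turn [0. 0. 0.]
```

View pics/a3c.png

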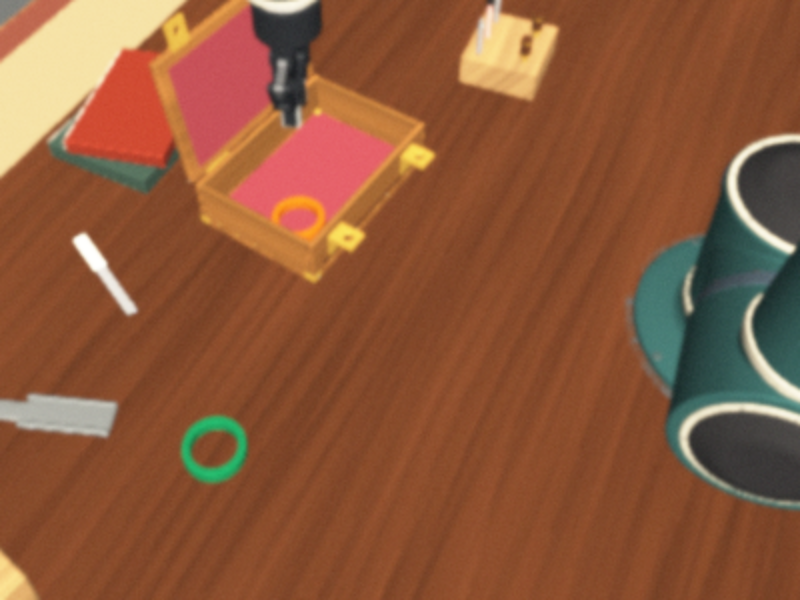

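Amber lies flat in the box, at crop (299,217). Green is unmoved, so I'll fetch it now.

```bash
python3 -m crank '[[0.1,-0.97,0,0,0,0,0],[0.1,-0.97,0,0,0,0,0],[0.1,-0.97,0,0,0,0,0],[0.1,-0.97,0,0,0,0,0],[0.1,-0.97,0,0,0,0,0]]' >/dev/null
python3 -m crank '[[0.1,-0.97,0,0,0,0,0],[0.1,-0.97,0,0,0,0,0],[0.1,-0.97,0,0,0,0,0],[0.1,-0.97,0,0,0,0,0],[0.1,-0.97,0,0,0,0,0]]' >/dev/null
python3 -m crank '[[0.1,-0.97,0,0,0,0,0],[0.1,-0.97,0,0,0,0,0],[0.1,-0.97,0,0,0,0,0],[0.1,-0.97,0,0,0,0,0],[0.1,-0.97,0,0,0,0,0]]' >/dev/null
python3 -m crank '[[0.1,-0.97,0,0,0,0,0],[0,0,1,0,0,0,0],[0,0,1,0,0,0,0],[0,0,1,0,0,0,0],[0,0,1,0,0,0,0]]'
python3 -m crank '[[0,0,1,0,0,0,0],[0,0,1,0,0,0,0],[0,0,1,0,0,0,0],[0,0,0.8,0,0,0,0],[0,0,0.4,0,0,0,0]]'
python3 -m crank '[[0,0,0,0,0,0,0],[0,0,0,0,0,0,1],[0,0,0,0,0,0,1],[0,0,0,0,0,0,1],[0,0,0,0,0,0,1]]' 30
python3 -m crank '[[0,0,-0.5,0,0,0,1],[0,0,-1,0,0,0,1],[0,0,-1,0,0,0,1],[0,0,-1,0,0,0,1],[0,0,-1,0,0,0,1]]'
python3 -m crank '[[0,0,-1,0,0,0,1],[0,0,-1,0,0,0,1],[0,0,-1,0,0,0,1],[0,0,0,0,0,0,1]]'
python3 - <<'E'
from h import *
go([.5404,-.0276,.019])
E
```

```text
clock: 15.28
position: [0.4804, 0.3756, 0.0875]
tool_rot: [0.986, 0.166, -0.0, 0.0]
contact_force: [0.3, 0.2, -0.6]
grip_width: 0.043
finger_force: 0.0
clock: 15.9
position: [0.4802, 0.376, 0.0041]
tool_rot: [0.986, 0.167, -0.0, 0.0]
contact_force: [-1.0, -0.3, 0.8]
grip_width: 0.0426
finger_force: 0.0
clock: 16.52
position: [0.4808, 0.3764, 0.0061]
tool_rot: [0.986, 0.167, 0.001, -0.0]
contact_force: [-0.6, -1.3, 6.1]
grip_width: 0.009
finger_force: 31.9
clock: 17.15
position: [0.4805, 0.3762, 0.0971]
tool_rot: [0.986, 0.167, 0.0, -0.0]
contact_force: [-0.1, 0.3, -0.4]
grip_width: 0.0081
finger_force: 31.6
clock: 17.65
position: [0.481, 0.3765, 0.1573]
tool_rot: [0.986, 0.167, 0.001, -0.001]
contact_force: [-0.4, 0.1, -0.7]
grip_width: 0.0084
finger_force: 31.6
shift [-3.85 20.07  6.89] turn [0. 0. 0.]
```

```bash
python3 -m crank '[[-0.18,0.96,0,0,0,0,1],[-0.18,0.96,0,0,0,0,1],[-0.18,0.96,0,0,0,0,1],[-0.18,0.96,0,0,0,0,1],[-0.18,0.96,0,0,0,0,1]]' >/dev/null
python3 -m crank '[[-0.18,0.96,0,0,0,0,1],[-0.18,0.96,0,0,0,0,1],[-0.18,0.96,0,0,0,0,1],[-0.18,0.96,0,0,0,0,1],[-0.18,0.96,0,0,0,0,1]]' >/dev/null
python3 -m crank '[[-0.18,0.96,0,0,0,0,1],[-0.18,0.96,0,0,0,0,1],[-0.18,0.96,0,0,0,0,1],[-0.18,0.96,0,0,0,0,1],[-0.18,0.96,0,0,0,0,1]]' >/dev/null
python3 -m crank '[[-0.18,0.96,0,0,0,0,1],[-0.18,0.96,0,0,0,0,1],[-0.18,0.96,0,0,0,0,1],[-0.18,0.96,0,0,0,0,1],[-0.18,0.96,0,0,0,0,1]]' >/dev/null
python3 -m crank '[[-0.18,0.87,0,0,0,0,1],[0,0,0,0,0,0,1],[0,0,1,0,0,0,1],[0,0,1,0,0,0,1],[0,0,1,0,0,0,1]]'
python3 -m crank '[[0,0,1,0,0,0,1],[0,0,1,0,0,0,1],[0,0,1,0,0,0,1],[0,0,0.8,0,0,0,1],[0,0,0,0,0,0,1]]'
python3 -m crank '[[0,0,0,0,0,0,0.5],[0,0,0,0,0,0,0.3],[0,0,0,0,0,0,0.3],[0,0,0,0,0,0,0.3]]'
python3 -m crank '[[0,0,-0.5,0,0,0,0.3],[0,0,-1,0,0,0,0.3],[0,0,-1,0,0,0,0.3],[0,0,-1,0,0,0,0.3],[0,0,-1,0,0,0,0.3]]'
python3 -m crank '[[0,0,-1,0,0,0,0.3],[0,0,-1,0,0,0,0.3],[0,0,-1,0,0,0,0.3],[0,0,-1,0,0,0,0.3],[0,0,-1,0,0,0,0.3]]'
python3 - <<'E'
from h import *
s=snap("a4")
p=s["side"][0][100:400,150:550];cv2.imwrite("pics/a4c.png",cv2.resize(p,None,fx=2,fy=2))
p,R=st();print(p)
E
```

```text
clock: 20.78
position: [0.5405, -0.0274, 0.0931]
tool_rot: [0.986, 0.167, -0.001, -0.0]
contact_force: [0.3, 0.6, -0.1]
grip_width: 0.0085
finger_force: 31.6
clock: 21.4
position: [0.5403, -0.0278, 0.0179]
tool_rot: [0.986, 0.167, -0.001, -0.0]
contact_force: [-1.4, -0.8, 1.2]
grip_width: 0.009
finger_force: 31.6
clock: 21.9
position: [0.5411, -0.0278, 0.0196]
tool_rot: [0.986, 0.167, 0.0, 0.0]
contact_force: [0.1, 0.6, 0.5]
grip_width: 0.0302
finger_force: 0.0
clock: 22.52
position: [0.5411, -0.0278, 0.1111]
tool_rot: [0.986, 0.167, 0.0, 0.0]
contact_force: [0.0, -0.5, 0.0]
grip_width: 0.0298
finger_force: 0.0
clock: 23.15
position: [0.5409, -0.0278, 0.2106]
tool_rot: [0.986, 0.167, -0.0, -0.0]
contact_force: [0.3, -0.2, -0.7]
grip_width: 0.0299
finger_force: 0.0
[ 0.54167598 -0.02786723  0.21199108]
```

View pics/a4c.png

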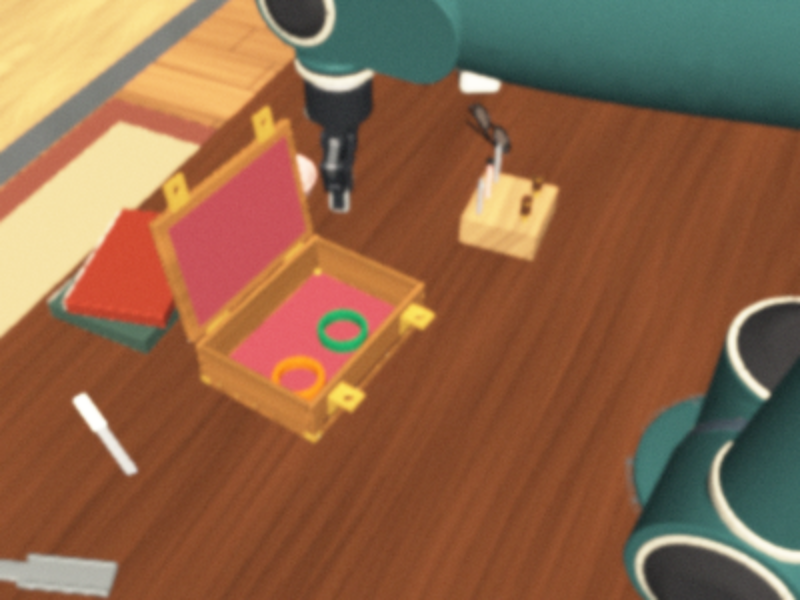

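Both bangles lie flat in the box, amber at crop (299,377) and green at (342,330). Next I'll turn the tool to the box's axes and go over the lid to behind it.

```bash
python3 -m crank '[[0,0,-1,0,0,0.97,1],[0,0,-1,0,0,0.97,1],[0,0,-1,0,0,0.97,1],[0,0,-1,0,0,0.97,1],[0,0,-1,0,0,0.97,1]]'
python3 -m crank '[[0,0,-0.5,0,0,0.97,1],[0,-1,0,0,0,0,1],[0,-1,0,0,0,0,1],[0,-1,0,0,0,0,1],[0,0,0,0,0,0,1]]'
python3 -m crank '[[1,0,0,0,0,0,1],[1,0,0,0,0,0,1],[1,0,0,0,0,0,1],[1,0,0,0,0,0,1],[1,0,0,0,0,0,1]]' >/dev/null
python3 -m crank '[[1,0,0,0,0,0,1],[1,0,0,0,0,0,1],[1,0,0,0,0,0,1],[1,0,0,0,0,0,1],[0.3,0,0,0,0,0,1]]'
python3 - <<'E'
from h import *
cat='''
'''
open("h.py","a").write('''
B0=np.array([.56,.0317,0]);RB=Ro.from_euler("z",-7.34,degrees=True)
def box():
    p,R=st();print("box coords",np.round(RB.inv().apply(p-B0),4),"rot",np.round((RB.inv()*R).as_matrix(),2).tolist())
''')
E
python3 -c "
from h import *
box()"
```

```text
clock: 23.88
position: [0.5409, -0.0278, 0.3092]
tool_rot: [1.0, -0.028, -0.001, -0.0]
contact_force: [-0.4, -0.7, 0.6]
grip_width: 0.0002
finger_force: 0.0
clock: 24.5
position: [0.5489, 0.0336, 0.3188]
tool_rot: [0.998, -0.064, -0.0, -0.0]
contact_force: [-0.3, -0.3, -0.1]
grip_width: -0.0002
finger_force: 0.0
clock: 25.75
position: [0.7338, 0.0073, 0.3183]
tool_rot: [0.998, -0.065, -0.001, 0.0]
contact_force: [0.3, -0.2, 0.3]
grip_width: -0.0003
finger_force: 0.0
box coords [ 0.1755 -0.002   0.3183] rot [[1.0, -0.0, -0.0], [-0.0, -1.0, -0.0], [-0.0, 0.0, -1.0]]
```

```bash
python3 -m crank '[[0,0,1,0,0,0,1],[0,0,1,0,0,0,1],[0,0,1,0,0,0,1],[0,0,1,0,0,0,1],[0,0,1,0,0,0,1]]' 
python3 -m crank '[[0,0,0.2,0,0,0,1],[-0.9,0,0,0,0,0,1],[-0.9,0,0,0,0,0,1]]'
python3 -m crank '[[-0.63,0,-0.08,0,0,0,1],[-0.63,0,-0.08,0,0,0,1],[-0.63,0,-0.08,0,0,0,1]]'
python3 -m crank '[[-0.62,0,0.07,0,0,0,1],[-0.62,0,0.07,0,0,0,1],[-0.62,0,0.07,0,0,0,1]]'
python3 - <<'E'
from h import *
s=snap("b1");p=s["side"][0][100:400,150:550];cv2.imwrite("pics/b1c.png",cv2.resize(p,None,fx=2,fy=2))
box()
E
```

```text
clock: 26.38
position: [0.733, 0.0074, 0.2178]
tool_rot: [0.998, -0.065, -0.0, 0.0]
contact_force: [0.5, 0.0, 0.7]
grip_width: -0.0
finger_force: 0.0
clock: 26.75
position: [0.6973, 0.0121, 0.2157]
tool_rot: [0.998, -0.065, 0.0, -0.0]
contact_force: [-0.5, 0.3, -0.2]
grip_width: -0.0002
finger_force: 0.0
clock: 27.12
position: [0.6595, 0.017, 0.2203]
tool_rot: [0.998, -0.065, 0.0, 0.0]
contact_force: [2.7, -0.7, -2.2]
grip_width: 0.0001
finger_force: 1.3
clock: 27.5
position: [0.6223, 0.022, 0.2156]
tool_rot: [0.998, -0.065, -0.0, -0.0]
contact_force: [3.1, -0.3, -1.0]
grip_width: -0.0004
finger_force: 1.1
box coords [ 0.0626 -0.0016  0.2157] rot [[1.0, -0.0, -0.0], [-0.0, -1.0, 0.0], [-0.0, -0.0, -1.0]]
```

View pics/b1c.png

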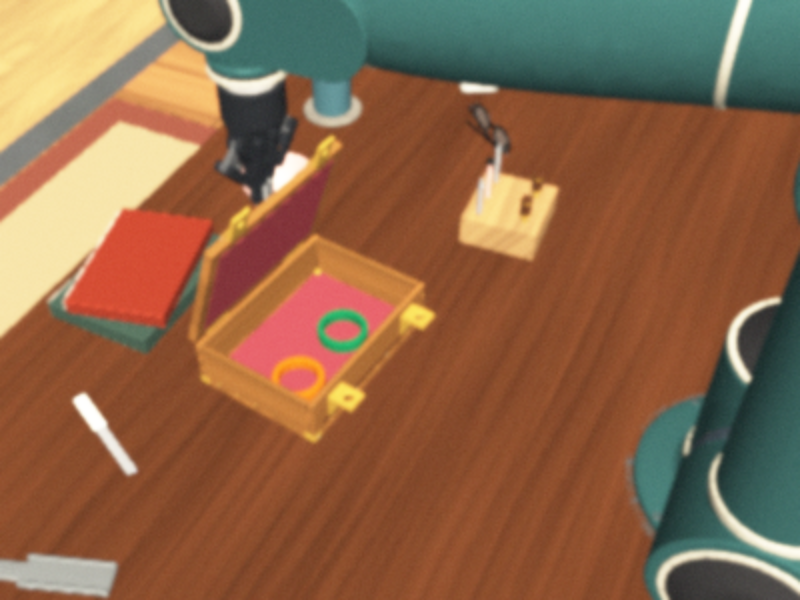

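The lid is swinging forward as planned. The fingers sit behind its edge near (262,190), and both lugs have moved in at (328,150) and (240,220). I'll continue along the arc.

```bash
python3 -m crank '[[-0.58,0,0.22,0,0,0,1],[-0.58,0,0.22,0,0,0,1],[-0.58,0,0.22,0,0,0,1]]'
python3 -m crank '[[-0.51,0,0.36,0,0,0,1],[-0.51,0,0.36,0,0,0,1],[-0.51,0,0.36,0,0,0,1]]'
python3 -m crank '[[-0.4,0,0.48,0,0,0,1],[-0.4,0,0.48,0,0,0,1],[-0.4,0,0.48,0,0,0,1]]'
python3 -m crank '[[-0.27,0,0.56,0,0,0,1],[-0.27,0,0.56,0,0,0,1],[-0.27,0,0.56,0,0,0,1]]'
python3 -m crank '[[-0.1,0,0.44,0,0,0,1],[-0.1,0,0.44,0,0,0,1],[-0.1,0,0.44,0,0,0,1]]'
python3 -m crank '[[-0.05,0,0.25,0,0,0,1],[-0.05,0,0.15,0,0,0,1],[0,0,0.05,0,0,0,1]]'
python3 -c "
from h import *
box()"
```

```text
clock: 27.98
position: [0.5878, 0.0265, 0.2021]
tool_rot: [0.998, -0.065, -0.0, 0.0]
contact_force: [3.2, -0.3, -0.3]
grip_width: -0.0001
finger_force: 1.0
clock: 28.35
position: [0.5576, 0.0305, 0.1805]
tool_rot: [0.998, -0.065, -0.0, 0.0]
contact_force: [1.5, -0.0, 0.9]
grip_width: 0.0
finger_force: 0.8
clock: 28.72
position: [0.534, 0.0336, 0.1515]
tool_rot: [0.998, -0.065, -0.0, 0.0]
contact_force: [1.1, 0.2, 1.5]
grip_width: -0.0001
finger_force: 0.7
clock: 29.1
position: [0.5181, 0.0357, 0.1178]
tool_rot: [0.998, -0.065, -0.0, 0.0]
contact_force: [1.3, 0.7, 1.1]
grip_width: -0.0001
finger_force: 0.6
clock: 29.48
position: [0.5125, 0.0365, 0.0918]
tool_rot: [0.998, -0.065, 0.0, 0.0]
contact_force: [0.6, -0.1, 1.8]
grip_width: -0.0003
finger_force: 0.5
clock: 29.85
position: [0.5105, 0.0367, 0.0833]
tool_rot: [0.998, -0.065, -0.0, -0.0]
contact_force: [-0.4, -0.5, 0.3]
grip_width: 0.0001
finger_force: 0.5
box coords [-0.0498 -0.0013  0.0833] rot [[1.0, -0.0, -0.0], [-0.0, -1.0, 0.0], [-0.0, -0.0, -1.0]]
```

```bash
python3 -m crank '[[0,0,0.1,0,0,0,1],[0,0,0.08,0,0,0,1],[0,0,0,0,0,0,1]]'
python3 -m crank '[[0,0,0.1,0,0,0,1],[0,0,0.1,0,0,0,1],[0,0,0,0,0,0,1],[0,0,0,0,0,0,1]]'
```

```text
clock: 30.22
position: [0.5106, 0.0367, 0.0804]
tool_rot: [0.998, -0.065, 0.0, -0.0]
contact_force: [-5.3, 0.5, 9.1]
grip_width: -0.0001
finger_force: 4.8
clock: 30.72
position: [0.5108, 0.0368, 0.08]
tool_rot: [0.998, -0.065, 0.001, -0.0]
contact_force: [-30.0, -1.5, 51.8]
grip_width: 0.0002
finger_force: 26.1
```

```bash
python3 -m crank '[[0,0,-0.5,0,0,0,1],[0,0,-1,0,0,0,1],[0,0,-1,0,0,0,1],[0,0,-1,0,0,0,1],[0,0,-1,0,0,0,1]]'
python3 -m crank '[[0,0,-1,0,0,0,1],[0,0,-1,0,0,0,1],[0,0,-1,0,0,0,1],[0,0,0,0,0,0,1]]' >/dev/null
python3 - <<'E'
from h import *
a=cv2.imread("pics/top0.png")[250:325,380:470];b=cv2.imread("pics/side0.png")[155:240,365:450]
cv2.imwrite("pics/pins.png",np.hstack([cv2.resize(a,(400,333),interpolation=cv2.INTER_CUBIC),cv2.resize(b,(333,333),interpolation=cv2.INTER_CUBIC)]))
d=np.load("pics/top0.npy");ys,xs=np.mgrid[250:320,385:465];W=world("top",np.c_[xs.ravel(),ys.ravel()],d[250:320,385:465].ravel())
m=(abs(W[:,2]-.045)<.005);pts=W[m][:,:2]*1000
k=cv2.minAreaRect(pts.astype(np.float32));print(k,len(pts),np.median(W[m][:,2]),np.percentile(W[:,2],1))
h=(W[:,2]>.065)&(W[:,2]<.095);print(np.c_[xs.ravel(),ys.ravel()][h].T,np.round(W[h],3))
E
```

```text
clock: 31.35
position: [0.5106, 0.0367, 0.1673]
tool_rot: [0.998, -0.065, 0.0, -0.0]
contact_force: [0.4, -0.3, 0.2]
grip_width: -0.0
finger_force: 0.0
((420.6746520996094, -314.4826354980469), (112.28346252441406, 120.39573669433594), 3.810210704803467) 1838 0.04472414483798494 -0.005204289763379556
[[440 441 442 423 424 425 426 439 440 441 442 408 409 410 411 424 425 426
  440 441 442 408 409 424 425 426 408 409 436 437 438 414 415 416 436 437
  438 439 440 441 442 412 413 414 415 416 417 418 436 437 438 439 440 441
  442 443 412 413 414 415 416 417 418 419 436 437 438 439 440 441 442 443
  412 413 414 415 416 417 418 419 436 437 438 439 440 441 442 443 412 413
  414 415 416 417 418 419 436 437 438 439 440 441 442 443 413 414 415 416
  417 418 419 438 439 440 441 442 414 415 416 417 418]
 [270 270 270 271 271 271 271 271 271 271 271 272 272 272 272 272 272 272
  272 272 272 273 273 273 273 273 274 274 295 295 295 296 296 296 296 296
  296 296 296 296 296 297 297 297 297 297 297 297 297 297 297 297 297 297
  297 297 298 298 298 298 298 298 298 298 298 298 298 298 298 298 298 298
  2
[... 2405 characters left out ...]
85]
 [ 0.389 -0.287  0.082]
 [ 0.389 -0.289  0.083]
 [ 0.389 -0.291  0.084]
 [ 0.389 -0.294  0.083]
 [ 0.387 -0.341  0.065]
 [ 0.388 -0.338  0.081]
 [ 0.388 -0.341  0.081]
 [ 0.389 -0.341  0.087]
 [ 0.389 -0.345  0.084]
 [ 0.389 -0.346  0.089]
 [ 0.389 -0.349  0.085]
 [ 0.389 -0.353  0.082]
 [ 0.386 -0.279  0.081]
 [ 0.386 -0.281  0.083]
 [ 0.386 -0.284  0.084]
 [ 0.386 -0.286  0.085]
 [ 0.386 -0.288  0.084]
 [ 0.386 -0.291  0.085]
 [ 0.386 -0.293  0.084]
 [ 0.386 -0.341  0.079]
 [ 0.386 -0.342  0.085]
 [ 0.387 -0.344  0.086]
 [ 0.386 -0.348  0.083]
 [ 0.386 -0.35   0.084]
 [ 0.383 -0.282  0.079]
 [ 0.384 -0.283  0.086]
 [ 0.384 -0.285  0.087]
 [ 0.384 -0.289  0.083]
 [ 0.384 -0.291  0.082]]
```

View pics/pins.png

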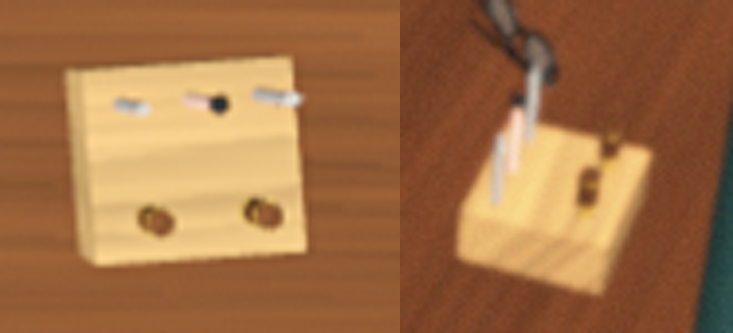

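The crop shows the two dark handles upright at (157,221) and (265,213), standing where the fitted stand pose predicts. I'll move above the left pin and measure the shut lugs.

```bash
python3 -m crank '[[-0.22,0.94,0,0,0,0,0],[-0.22,0.94,0,0,0,0,0],[-0.22,0.94,0,0,0,0,0],[-0.22,0.94,0,0,0,0,0],[-0.22,0.94,0,0,0,0,0]]' 60 >/dev/null
python3 -m crank '[[-0.22,0.94,0,0,0,0,0],[-0.22,0.94,0,0,0,0,0],[-0.22,0.94,0,0,0,0,0],[-0.22,0.94,0,0,0,0,0],[-0.22,0.94,0,0,0,0,0]]' >/dev/null
python3 -m crank '[[-0.22,0.94,0,0,0,0,0],[-0.22,0.94,0,0,0,0,0],[-0.22,0.94,0,0,0,0,0],[-0.22,0.94,0,0,0,0,0],[-0.22,0.94,0,0,0,0,0]]' >/dev/null
python3 -m crank '[[-0.22,0.94,0,0,0,0,0],[-0.22,0.94,0,0,0,0,0],[-0.22,0.94,0,0,0,0,0],[0,0,0,0,0,0,0],[0,0,0,0,0,0,0]]'
python3 - <<'E'
from h import *
go([.3895,-.287,.13])
s=snap("c1")
for n in s:
    for a,c,m in blobs(s[n][0],(20,110,130),(32,255,255)):
        ys,xs=np.nonzero(m);d=s[n][1][ys,xs];W=world(n,np.c_[xs,ys],d)
        print(n,a,c,np.round(np.median(W,0),4),np.round(atz(n,[c],.0735),4))
p,d=s["top"];ys,xs=np.mgrid[150:300,225:360];W=world("top",np.c_[xs.ravel(),ys.ravel()],d[150:300,225:360].ravel())
m=(abs(W[:,2]-.08)<.005);k=cv2.minAreaRect((W[m][:,:2]*1000).astype(np.float32));print(k,np.median(W[m][:,2]))
a=cv2.resize(p[225:300,230:340],None,fx=5,fy=5,interpolation=cv2.INTER_CUBIC);b=cv2.resize(s["side"][0][220:320,300:400],(375,375),interpolation=cv2.INTER_CUBIC)
cv2.imwrite("pics/c1a.png",a);cv2.imwrite("pics/c1b.png",cv2.resize(s["side"][0][225:325,290:390],(550,550),interpolation=cv2.INTER_CUBIC))
for y in(.08,-.08): print("model lug hole",np.round(B0+RB.apply([-.11,y,.0735]),4))
E
```

```text
clock: 34.35
position: [0.3874, -0.2884, 0.2254]
tool_rot: [0.998, -0.066, -0.0, -0.0]
contact_force: [-0.6, -0.7, -0.9]
grip_width: 0.0428
finger_force: 0.0
shift [ 0.1  -0.08  4.77] turn [0. 0. 0.]
top 48 [259.8 190.2] [0.6607 0.0979 0.0725] [[0.6602 0.0981 0.0735]]
top 46 [323.5 198.5] [ 0.6398 -0.0602  0.0735] [[ 0.6397 -0.0603  0.0735]]
top 317 [249.9 264.7] [0.4747 0.1214 0.0753] [[0.4753 0.1219 0.0735]]
top 303 [314.1 272.9] [ 0.4546 -0.0364  0.0748] [[ 0.4548 -0.0367  0.0735]]
side 3332 [45. 19.] [ 2.0313 -0.4808  0.2512] [[ 2.5463 -0.85    0.0735]]
side 42714 [127.5 105.9] [ 2.0322 -0.701  -0.2503] [[ 1.5296 -0.3556  0.0735]]
side 89 [348.8   2.2] [ 1.7641 -2.7775 -0.3167] [[ 1.2576 -1.6908  0.0735]]
side 19 [450.3   9.7] [ 0.9954 -2.7825 -0.2671] [[ 0.7447 -1.7895  0.0735]]
side 89 [409.7  11.2] [ 1.2823 -2.7734 -0.3152] [[ 0.922  -1.6919  0.0735]]
side 21 [428.8  13.5] [ 1.1459 -2.7794 -0.3151] [[ 0.8252 -1.6986  0.0735]]
side 206 [396.6 201.5] [ 0.4414 -0.2971  0.0443] [[ 0.4304 -0.2654  0.0735]]
side 106 [420.1 203.7] [ 0.3758 -0.3268  0.0444] [[ 0.3677 -0.2847  0.0735]]
side 33 [405.5 209.1] [ 0.4067 -0.2777  0.0443] [[ 0.3961 -0.2449  0.0735]]
side 15 [412. 211.] [ 0.3863 -0.277   0.0456] [[ 0.3771 -0.245   0.0735]]
side 1072 [295.7 251.4] [0.5842 0.0444 0.0827] [[0.5879 0.034  0.0735]]
side 1354 [327.9 266.4] [0.4963 0.0406 0.0811] [[0.4899 0.0446 0.0735]]
side 1223 [130.  458.8] [0.5829 0.6237 0.0914] [[0.5925 0.6217 0.0735]]
side 25 [105.2 444.2] [0.6414 0.6252 0.0911] [[0.6525 0.6222 0.0735]]
side 15 [ 72.3 473.5] [0.6546 0.689  0.0907] [[0.6654 0.6863 0.0735]]
((544.2222900390625, 33.862579345703125), (249.71556091308594, 216.29159545898438), 82.61168670654297) 0.08124970804222124
model lug hole [0.4611 0.1251 0.0735]
model lug hole [ 0.4407 -0.0336  0.0735]
```

View pics/c1a.png

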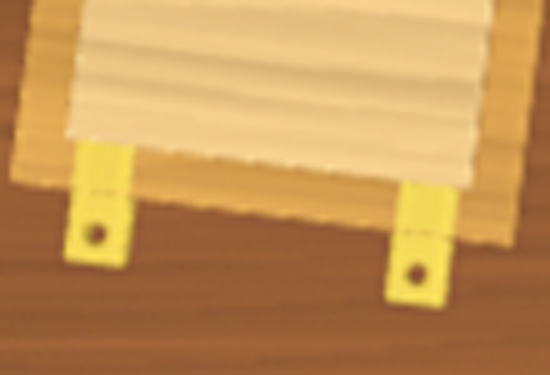

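View pics/c1b.png

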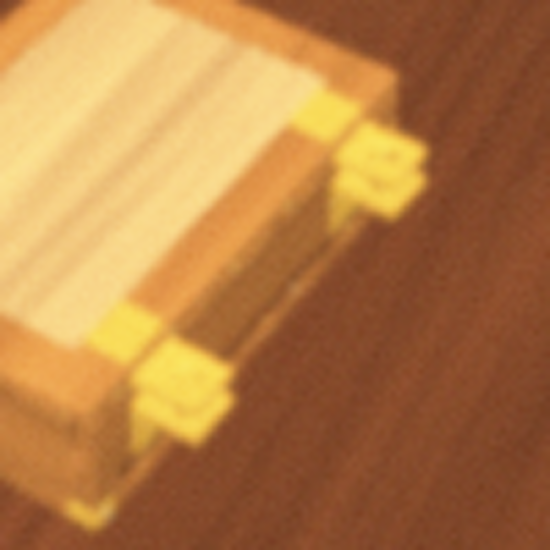

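The lid is shut, and the lug holes show as dark dots at crop (96,234) and (417,274). I'll refine the holes and pins in the same camera.

Run:
```python
from h import *
p=cv2.imread("pics/c1_top.png").astype(float)
for c in((248.8,271.4),(313.0,279.4)):
    x0,y0=int(c[0])-3,int(c[1])-3;q=p[y0:y0+8,x0:x0+8,1]
    w=np.clip(np.percentile(q,75)-q,0,None);ys,xs=np.mgrid[y0:y0+8,x0:x0+8]
    w*=np.hypot(xs-c[0],ys-c[1])<3.2
    u=[(w*xs).sum()/w.sum(),(w*ys).sum()/w.sum()];print("hole px",np.round(u,2),np.round(atz("top",[u],.0735),4),np.round(atz("top",[u],.0685),4))
# lug outer rectangle, colour mask beyond lid edge
for c in blobs(cv2.imread("pics/c1_top.png"),(20,110,130),(32,255,255),200):
    ys,xs=np.nonzero(c[2])
    W=atz("top",np.c_[xs,ys],.0735)[:,:2]-B0[:2];b=RB.inv().apply(np.c_[W,np.zeros(len(W))])
    q=b[b[:,0]<-.092];print("lug box y",q[:,1].min(),q[:,1].max(),"x",q[:,0].min())
d=np.load("pics/top0.npy");ys,xs=np.mgrid[290:306,405:450];W=world("top",np.c_[xs.ravel(),ys.ravel()],d[290:306,405:450].ravel())
h=W[(W[:,2]>.080)]
for s in(h[h[:,1]>-.315],h[h[:,1]<-.315]):
    (a,b),rr=cv2.minEnclosingCircle((s[:,:2]*1000).astype(np.float32));print("pin",s.mean(0).round(4),a,b,rr)
for X in([.3895,-.287,.085],[.3925,-.346,.085]):print(proj("top",X))
```

```text
hole px [248.75 271.41] [[0.4588 0.1247 0.0735]] [[0.4586 0.1253 0.0685]]
hole px [312.89 279.45] [[ 0.4386 -0.0336  0.0735]] [[ 0.4383 -0.0337  0.0685]]
lug box y 0.06171727179469136 0.0936274999843452 x -0.12704169139797647
lug box y -0.09641668751825863 -0.06597361718265074 x -0.12711110125884087
pin [ 0.3931 -0.2788  0.1152] 443.9737548828125 -156.28504943847656 148.72471618652344
pin [ 0.3924 -0.3455  0.0843] 392.18548583984375 -345.50567626953125 8.1068754196167
[[416.47674809 299.73624175]]
[[440.57578182 298.49795611]]
```

```bash
python3 -m crank '[[0.1,-0.07,1,0,0,0,0],[0,0,1,0,0,0,0],[0,0,1,0,0,0,0],[0,0,1,0,0,0,0],[0,0,1,0,0,0,0]]' 
python3 -m crank '[[0,0,1,0,0,0,0],[0,0,1,0,0,0,0],[0,0,1,0,0,0,0],[0,0,0.4,0,0,0,0],[0,0,0,0,0,0,0]]' 
python3 -m crank '[[0,0,0,0,0,0,0.3],[0,0,0,0,0,0,0.5],[0,0,0,0,0,0,1],[0,0,0,0,0,0,1],[0,0,0,0,0,0,1]]' 60
```

```text
clock: 35.08
position: [0.3899, -0.2872, 0.1242]
tool_rot: [0.998, -0.065, -0.0, -0.0]
contact_force: [0.0, -0.1, -0.6]
grip_width: 0.043
finger_force: 0.0
clock: 35.7
position: [0.3899, -0.2873, 0.0573]
tool_rot: [0.998, -0.065, -0.0, -0.0]
contact_force: [0.1, 0.2, 0.3]
grip_width: 0.0429
finger_force: 0.0
clock: 36.33
position: [0.3903, -0.2873, 0.0583]
tool_rot: [0.998, -0.065, 0.0, -0.0]
contact_force: [-0.2, 3.3, 6.1]
grip_width: 0.0138
finger_force: 58.4
```

```bash
python3 -m crank '[[0,0,-0.5,0,0,0,1],[0,0,-0.8,0,0,0,1],[0,0,-1,0,0,0,1],[0,0,-1,0,0,0,1],[0,0,-1,0,0,0,1]]' 
python3 -m crank '[[0,0,-1,0,0,0,1],[0,0,-0.8,0,0,0,1],[0.04,-0.95,0,0,0,0,1],[0.04,-0.95,0,0,0,0,1],[0.04,-0.95,0,0,0,0,1]]' 
python3 -m crank '[[0.04,-0.95,0,0,0,0,1],[0.04,-0.95,0,0,0,0,1],[0.04,-0.95,0,0,0,0,1],[0.04,-0.95,0,0,0,0,1],[0.04,-0.95,0,0,0,0,1]]' >/dev/null
python3 -m crank '[[0.04,-0.95,0,0,0,0,1],[0.04,-0.95,0,0,0,0,1],[0.04,-0.95,0,0,0,0,1],[0.04,-0.95,0,0,0,0,1],[0.04,-0.95,0,0,0,0,1]]' >/dev/null
python3 -m crank '[[0.04,-0.95,0,0,0,0,1],[0.04,-0.95,0,0,0,0,1],[0.04,-0.95,0,0,0,0,1],[0.04,-0.95,0,0,0,0,1],[0.04,-0.95,0,0,0,0,1]]' >/dev/null
python3 -m crank '[[0.04,-0.95,0,0,0,0,1],[0.04,-0.95,0,0,0,0,1],[0.04,-0.95,0,0,0,0,1],[0,0,0,0,0,0,1],[0,0,0,0,0,0,1]]'
python3 - <<'E'
from h import *
go([.4598,.1243,.135])
E
```

```text
clock: 36.95
position: [0.3901, -0.2874, 0.1455]
tool_rot: [0.998, -0.065, 0.0, 0.0]
contact_force: [0.3, 0.3, -0.8]
grip_width: 0.0143
finger_force: 58.5
clock: 37.58
position: [0.3998, -0.2294, 0.179]
tool_rot: [0.998, -0.065, -0.0, -0.0]
contact_force: [-0.2, -0.1, -0.2]
grip_width: 0.0142
finger_force: 58.5
clock: 40.08
position: [0.4583, 0.1062, 0.1794]
tool_rot: [0.998, -0.065, -0.0, 0.0]
contact_force: [0.2, 0.2, -0.3]
grip_width: 0.0138
finger_force: 58.5
shift [-0.04 -0.91  2.22] turn [0. 0. 0.]
```

```bash
python3 -m crank '[[-0.04,-0.91,0,0,0,0,1],[0,0,1,0,0,0,1],[0,0,1,0,0,0,1],[0,0,0.4,0,0,0,1],[0,0,0,0,0,0,1]]'
python3 - <<'E'
from h import *
s=snap("d1");p,R=st();print(p)
a=s["side"][0][225:325,270:400];cv2.imwrite("pics/d1c.png",cv2.resize(a,None,fx=6,fy=6,interpolation=cv2.INTER_CUBIC))
for z in(.0785,.0735,.13):print(z,proj("side",[p[0],p[1],z]))
print("holes",proj("side",[.4588,.1247,.0735]),proj("side",[.4611,.1251,.0735]))
E
```

```text
clock: 40.7
position: [0.46, 0.124, 0.1308]
tool_rot: [0.998, -0.065, -0.001, 0.0]
contact_force: [0.3, -0.1, 0.5]
grip_width: 0.0145
finger_force: 58.6
[0.46049619 0.12411332 0.13208342]
0.0785 [[323.54361549 291.14170947]]
0.0735 [[323.59897014 292.53056804]]
0.13 [[322.95361254 276.34019893]]
holes [[324.12390245 292.9471247 ]] [[323.17713964 292.73233487]]
```

View pics/d1c.png

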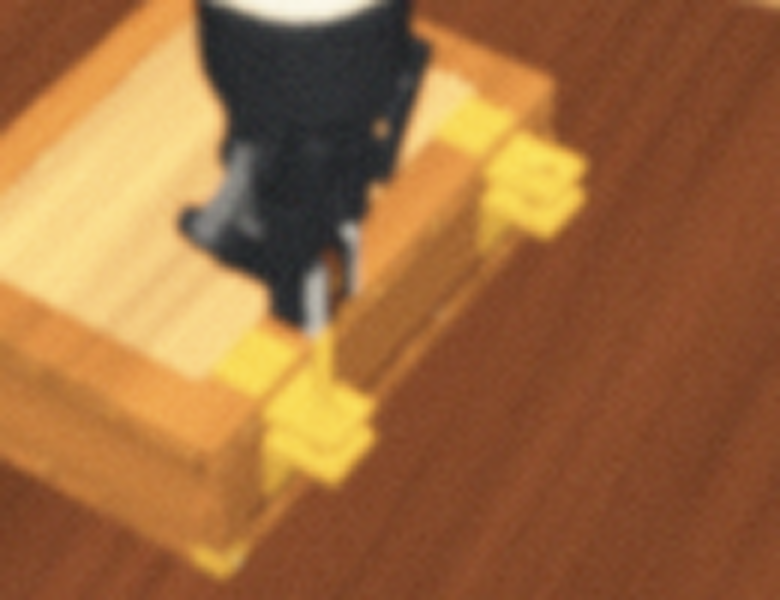

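The side view shows the shaft at crop (323,370), directly above the left lug, whose middle is about (322,410). Lowering gently.

```bash
python3 -m crank '[[0,0,0.2,0,0,0,1],[0,0,0.15,0,0,0,1],[0,0,0,0,0,0,1]]'
python3 -m crank '[[0,0,0.15,0,0,0,1],[0,0,0.1,0,0,0,1],[0,0,0,0,0,0,1]]'
```

```text
clock: 41.18
position: [0.4602, 0.1242, 0.1245]
tool_rot: [0.998, -0.065, -0.0, 0.0]
contact_force: [0.4, -0.5, -0.5]
grip_width: 0.0143
finger_force: 58.6
clock: 41.55
position: [0.4602, 0.1242, 0.1195]
tool_rot: [0.998, -0.065, -0.0, 0.0]
contact_force: [-0.2, 0.0, -1.2]
grip_width: 0.0142
finger_force: 58.6
```

```bash
python3 -m crank '[[0,0,0.3,0,0,0,1],[0,0,0.2,0,0,0,1],[0,0,0,0,0,0,1]]'
python3 -m crank '[[0,0,0.2,0,0,0,1],[0,0,0.15,0,0,0,1],[0,0,0,0,0,0,1]]'
```

```text
clock: 41.92
position: [0.4601, 0.1242, 0.1092]
tool_rot: [0.998, -0.065, -0.0, 0.0]
contact_force: [-0.4, 0.5, -0.6]
grip_width: 0.014
finger_force: 58.6
clock: 42.3
position: [0.4602, 0.1242, 0.1024]
tool_rot: [0.998, -0.065, -0.0, 0.0]
contact_force: [-0.8, 0.1, -0.1]
grip_width: 0.0139
finger_force: 58.6
```

```bash
python3 -m crank '[[0,0,0.4,0,0,0,1],[0,0,0.4,0,0,0,1],[0,0,0.3,0,0,0,1],[0,0,0,0,0,0,1]]'
python3 -m crank '[[0,0,0.1,0,0,0,1],[0,0,0.08,0,0,0,1],[0,0,0,0,0,0,1]]'
```

```text
clock: 42.8
position: [0.46, 0.1242, 0.08]
tool_rot: [0.998, -0.065, -0.001, 0.0]
contact_force: [-0.5, -0.8, -1.1]
grip_width: 0.0137
finger_force: 58.6
clock: 43.18
position: [0.4604, 0.1242, 0.0772]
tool_rot: [0.998, -0.065, 0.0, -0.0]
contact_force: [-0.5, -0.2, -0.6]
grip_width: 0.014
finger_force: 58.6
```

```bash
python3 -m crank '[[0,0,0.08,0,0,0,1],[0,0,0.05,0,0,0,1],[0,0,0,0,0,0,1]]'
python3 -m crank '[[0,0,0,0,0,0,0.5],[0,0,0,0,0,0,0.2],[0,0,0,0,0,0,0],[0,0,0,0,0,0,0]]'
python3 -m crank '[[0,0,-0.5,0,0,0,0],[0,0,-1,0,0,0,0],[0,0,-1,0,0,0,0],[0,0,-1,0,0,0,0],[0,0,-1,0,0,0,0]]'
python3 -m crank '[[0,0,-1,0,0,0,0],[0,0,-1,0,0,0,0],[0,0,0,0,0,0,0]]'
python3 -c "
from h import *
go([.3937,-.3461,.058])"
```

```text
clock: 43.55
position: [0.4607, 0.1243, 0.0766]
tool_rot: [0.998, -0.065, 0.001, -0.0]
contact_force: [-11.4, -2.0, 22.0]
grip_width: 0.0139
finger_force: 61.1
clock: 44.05
position: [0.4602, 0.1242, 0.0743]
tool_rot: [0.998, -0.065, -0.0, 0.0]
contact_force: [-0.4, -0.5, 0.1]
grip_width: 0.043
finger_force: 0.0
clock: 44.68
position: [0.4604, 0.1242, 0.1663]
tool_rot: [0.998, -0.065, 0.0, -0.0]
contact_force: [0.5, 0.3, -1.0]
grip_width: 0.0423
finger_force: 0.0
clock: 45.05
position: [0.4608, 0.1243, 0.2063]
tool_rot: [0.998, -0.065, 0.001, -0.0]
contact_force: [-0.1, -0.5, 0.1]
grip_width: 0.0426
finger_force: 0.0
shift [-0.28 23.76  7.4 ] turn [0. 0. 0.]
```

Left pin home (stopped with 22 N on the shoulder). Now the second pin.

```bash
python3 -m crank '[[-0.01,0.95,0,0,0,0,0],[-0.01,0.95,0,0,0,0,0],[-0.01,0.95,0,0,0,0,0],[-0.01,0.95,0,0,0,0,0],[-0.01,0.95,0,0,0,0,0]]' >/dev/null
python3 -m crank '[[-0.01,0.95,0,0,0,0,0],[-0.01,0.95,0,0,0,0,0],[-0.01,0.95,0,0,0,0,0],[-0.01,0.95,0,0,0,0,0],[-0.01,0.95,0,0,0,0,0]]' >/dev/null
python3 -m crank '[[-0.01,0.95,0,0,0,0,0],[-0.01,0.95,0,0,0,0,0],[-0.01,0.95,0,0,0,0,0],[-0.01,0.95,0,0,0,0,0],[-0.01,0.95,0,0,0,0,0]]' >/dev/null
python3 -m crank '[[-0.01,0.95,0,0,0,0,0],[-0.01,0.95,0,0,0,0,0],[-0.01,0.95,0,0,0,0,0],[-0.01,0.95,0,0,0,0,0],[-0.01,0.95,0,0,0,0,0]]' >/dev/null
python3 -m crank '[[-0.01,0.95,0,0,0,0,0],[-0.01,0.95,0,0,0,0,0],[-0.01,0.95,0,0,0,0,0],[-0.01,0.95,0,0,0,0,0],[-0.01,0.95,0,0,0,0,0]]' 
python3 -m crank '[[0,0,0,0,0,0,0],[0,0,0,0,0,0,0]]' 
python3 -c "
from h import *
go([.3936,-.3464,.058])"
```

```text
clock: 48.18
position: [0.3932, -0.3473, 0.2045]
tool_rot: [0.998, -0.065, -0.0, -0.0]
contact_force: [0.4, -0.2, 0.5]
grip_width: 0.0429
finger_force: 0.0
clock: 48.42
position: [0.3934, -0.346, 0.2044]
tool_rot: [0.998, -0.065, -0.0, -0.0]
contact_force: [0.5, 0.1, -0.6]
grip_width: 0.0426
finger_force: 0.0
shift [0.01 0.02 7.32] turn [0. 0. 0.]
```

```bash
python3 -m crank '[[0.01,0.02,1,0,0,0,0],[0,0,1,0,0,0,0],[0,0,1,0,0,0,0],[0,0,1,0,0,0,0],[0,0,1,0,0,0,0]]' 
python3 -m crank '[[0,0,1,0,0,0,0],[0,0,1,0,0,0,0],[0,0,0.3,0,0,0,0],[0,0,0,0,0,0,0]]' 
python3 -m crank '[[0,0,0,0,0,0,0.3],[0,0,0,0,0,0,0.5],[0,0,0,0,0,0,1],[0,0,0,0,0,0,1],[0,0,0,0,0,0,1]]' 60
python3 -m crank '[[0,0,-0.5,0,0,0,1],[0,0,-0.8,0,0,0,1],[0,0,-1,0,0,0,1],[0,0,-1,0,0,0,1],[0,0,-1,0,0,0,1]]' 
python3 -m crank '[[0,0,-1,0,0,0,1],[0,0,-0.8,0,0,0,1],[0,0,0,0,0,0,1]]' 
python3 -c "
from h import *
go([.4400,-.0343,.13])"
```

```text
clock: 49.05
position: [0.3934, -0.3464, 0.1029]
tool_rot: [0.998, -0.065, -0.0, -0.0]
contact_force: [0.2, -0.1, 0.5]
grip_width: 0.0425
finger_force: 0.0
clock: 49.55
position: [0.3936, -0.3465, 0.0583]
tool_rot: [0.998, -0.065, -0.0, -0.0]
contact_force: [0.2, -0.5, -0.8]
grip_width: 0.0423
finger_force: 0.0
clock: 50.18
position: [0.3938, -0.3466, 0.0591]
tool_rot: [0.998, -0.065, 0.0, 0.0]
contact_force: [-0.4, 1.6, 5.4]
grip_width: 0.0139
finger_force: 58.5
clock: 50.8
position: [0.3936, -0.3466, 0.1463]
tool_rot: [0.998, -0.065, 0.0, 0.0]
contact_force: [-0.2, 0.1, -0.8]
grip_width: 0.014
finger_force: 58.5
clock: 51.18
position: [0.3939, -0.3468, 0.1818]
tool_rot: [0.998, -0.065, 0.001, 0.001]
contact_force: [-0.4, -0.4, -0.4]
grip_width: 0.0141
finger_force: 58.5
shift [  0.25 -15.79   2.57] turn [0. 0. 0.]
```

```bash
python3 -m crank '[[0.015,-0.95,0,0,0,0,1],[0.015,-0.95,0,0,0,0,1],[0.015,-0.95,0,0,0,0,1],[0.015,-0.95,0,0,0,0,1],[0.015,-0.95,0,0,0,0,1]]' >/dev/null
python3 -m crank '[[0.015,-0.95,0,0,0,0,1],[0.015,-0.95,0,0,0,0,1],[0.015,-0.95,0,0,0,0,1],[0.015,-0.95,0,0,0,0,1],[0.015,-0.95,0,0,0,0,1]]' >/dev/null
python3 -m crank '[[0.015,-0.95,0,0,0,0,1],[0.015,-0.95,0,0,0,0,1],[0.015,-0.95,0,0,0,0,1],[0.015,-0.95,0,0,0,0,1],[0.015,-0.95,0,0,0,0,1]]' >/dev/null
python3 -m crank '[[0.015,-0.95,0,0,0,0,1],[0.015,-0.59,0,0,0,0,1],[0,0,1,0,0,0,1],[0,0,1,0,0,0,1],[0,0,0.4,0,0,0,1]]'
python3 -m crank '[[0,0,0,0,0,0,1],[0,0,0,0,0,0,1]]'
python3 - <<'E'
from h import *
go([.4400,-.0343,.125])
s=snap("e1");a=s["side"][0][205:325,270:400];cv2.imwrite("pics/e1c.png",cv2.resize(a,(650,600),interpolation=cv2.INTER_CUBIC))
E
```

```text
clock: 53.68
position: [0.4389, -0.0344, 0.1301]
tool_rot: [0.998, -0.066, -0.001, -0.0]
contact_force: [0.6, -0.4, -1.2]
grip_width: 0.0141
finger_force: 58.5
clock: 53.92
position: [0.44, -0.0343, 0.133]
tool_rot: [0.998, -0.066, 0.0, 0.0]
contact_force: [0.7, 0.4, 0.1]
grip_width: 0.0138
finger_force: 58.5
shift [0.  0.  0.4] turn [0. 0. 0.]
```

View pics/e1c.png

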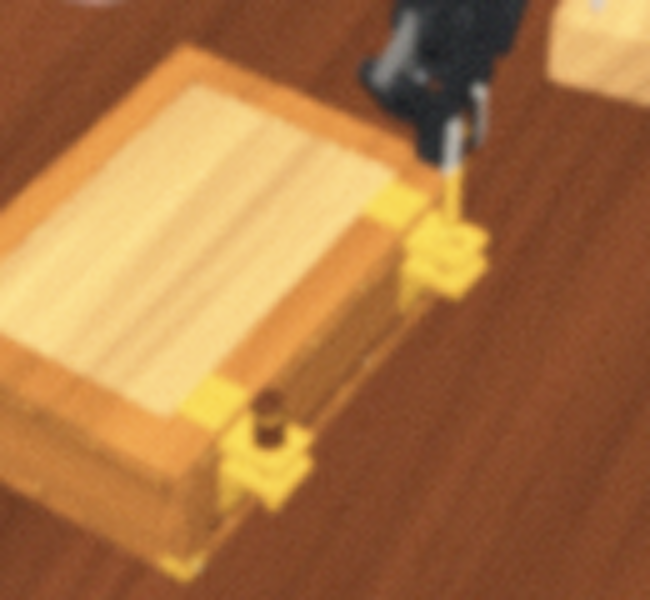

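The left pin sits home with its shoulder on the lug at (270,435). The second pin is above the right lug at (453,195). Lowering.

```bash
python3 -m crank '[[0,0,0.2,0,0,0,1],[0,0,0.2,0,0,0,1],[0,0,0.1,0,0,0,1],[0,0,0,0,0,0,1]]'
python3 -m crank '[[0,0,0.15,0,0,0,1],[0,0,0.1,0,0,0,1],[0,0,0,0,0,0,1]]'
```

```text
clock: 54.52
position: [0.4397, -0.034, 0.1223]
tool_rot: [0.998, -0.065, -0.0, -0.0]
contact_force: [0.1, 0.2, -1.0]
grip_width: 0.0142
finger_force: 58.5
clock: 54.9
position: [0.4397, -0.034, 0.1173]
tool_rot: [0.998, -0.065, -0.0, -0.0]
contact_force: [0.5, 0.1, -0.7]
grip_width: 0.0142
finger_force: 58.5
```

In the upper lug with no force; continue.

```bash
python3 -m crank '[[0,0,0.25,0,0,0,1],[0,0,0.2,0,0,0,1],[0,0,0,0,0,0,1]]'
python3 -m crank '[[0,0,0.2,0,0,0,1],[0,0,0.15,0,0,0,1],[0,0,0,0,0,0,1]]'
```

```text
clock: 55.28
position: [0.4396, -0.034, 0.1081]
tool_rot: [0.998, -0.065, -0.0, -0.0]
contact_force: [0.1, 0.3, 0.7]
grip_width: 0.0139
finger_force: 58.5
clock: 55.65
position: [0.4396, -0.0341, 0.1012]
tool_rot: [0.998, -0.065, -0.0, -0.0]
contact_force: [-0.5, 0.2, 0.4]
grip_width: 0.0143
finger_force: 58.5
```

```bash
python3 -m crank '[[0,0,0.4,0,0,0,1],[0,0,0.4,0,0,0,1],[0,0,0.2,0,0,0,1],[0,0,0,0,0,0,1]]'
python3 -m crank '[[0,0,0.1,0,0,0,1],[0,0,0.05,0,0,0,1],[0,0,0,0,0,0,1]]'
python3 -m crank '[[0,0,0.04,0,0,0,1],[0,0,0.04,0,0,0,1],[0,0,0,0,0,0,1]]'
```

```text
clock: 56.15
position: [0.4396, -0.034, 0.0811]
tool_rot: [0.998, -0.065, -0.0, -0.0]
contact_force: [0.1, -0.1, -0.1]
grip_width: 0.0138
finger_force: 58.5
clock: 56.52
position: [0.4398, -0.0341, 0.0785]
tool_rot: [0.998, -0.065, 0.0, -0.0]
contact_force: [0.0, -0.0, -0.6]
grip_width: 0.0142
finger_force: 58.5
clock: 56.9
position: [0.4399, -0.0341, 0.0776]
tool_rot: [0.998, -0.065, 0.0, 0.0]
contact_force: [-3.2, 1.0, 7.4]
grip_width: 0.0135
finger_force: 59.4
```

```bash
python3 -m crank '[[0,0,0.03,0,0,0,1],[0,0,0,0,0,0,1]]'
python3 -m crank '[[0,0,0,0,0,0,0.5],[0,0,0,0,0,0,0.2],[0,0,0,0,0,0,0],[0,0,0,0,0,0,0]]'
python3 -m crank '[[0,0,-0.5,0,0,0,0],[0,0,-1,0,0,0,0],[0,0,-1,0,0,0,0],[0,0,-1,0,0,0,0],[0,0,-1,0,0,0,0]]'
python3 -m crank '[[0,0,-1,0,0,0,0],[0,0.9,-1,0,0,0,0],[0,0.9,0,0,0,0,0],[0,0.9,0,0,0,0,0],[0,0.9,0,0,0,0,0]]'
python3 -m crank '[[0,0.9,0,0,0,0,0],[0,0.9,0,0,0,0,0],[0,0.9,0,0,0,0,0],[0,0,0,0,0,0,0],[0,0,0,0,0,0,0]]'
python3 - <<'E'
from h import *
s=snap("f1");a=s["side"][0][205:325,270:400];b=s["top"][0][225:300,230:340]
cv2.imwrite("pics/f1.png",np.hstack([cv2.resize(a,(390,360),interpolation=cv2.INTER_CUBIC),cv2.resize(b,(410,360),interpolation=cv2.INTER_CUBIC)]))
for z,w in((.0,"handle"),):
    d=s["top"][1];ys,xs=np.mgrid[255:295,235:325];W=world("top",np.c_[xs.ravel(),ys.ravel()],d[255:295,235:325].ravel());h=W[(W[:,2]>.096)&(W[:,2]<.12)]
    for q in(h[h[:,1]>.05],h[h[:,1]<.05]):print(len(q),q.mean(0),q[:,2].max())
E
```

```text
clock: 57.15
position: [0.4401, -0.0341, 0.0775]
tool_rot: [0.998, -0.065, 0.0, 0.0]
contact_force: [-6.8, 0.9, 13.7]
grip_width: 0.014
finger_force: 60.0
clock: 57.65
position: [0.4397, -0.034, 0.0762]
tool_rot: [0.998, -0.065, -0.0, -0.0]
contact_force: [0.9, -0.4, -0.2]
grip_width: 0.0428
finger_force: 0.0
clock: 58.28
position: [0.4398, -0.0341, 0.1678]
tool_rot: [0.998, -0.065, 0.0, 0.0]
contact_force: [0.7, -0.1, -0.0]
grip_width: 0.0425
finger_force: 0.0
clock: 58.9
position: [0.4303, -0.106, 0.207]
tool_rot: [0.998, -0.065, 0.0, 0.0]
contact_force: [0.6, -0.2, 0.3]
grip_width: 0.0426
finger_force: 0.0
clock: 59.52
position: [0.4234, -0.1586, 0.2066]
tool_rot: [0.998, -0.065, 0.0, -0.0]
contact_force: [0.6, -0.8, 0.2]
grip_width: 0.0427
finger_force: 0.0
36 [0.46046787 0.12461527 0.10301479] 0.107288359159631
36 [ 0.44013102 -0.03318656  0.10300287] 0.1065731637802108
```

View pics/f1.png

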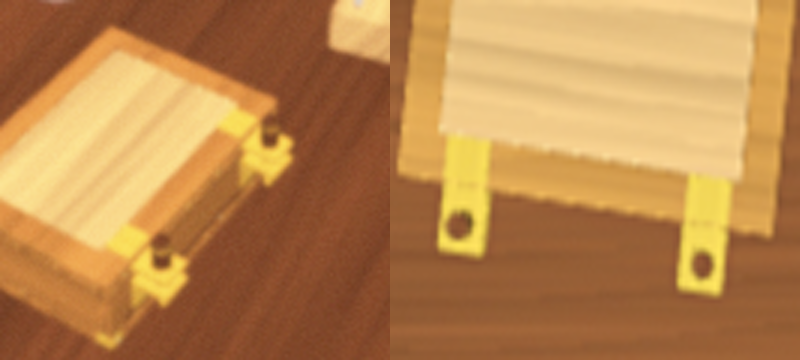

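Both handles stand upright on their lugs, at (160,252) and (270,130) on the left and (460,224) and (703,265) on the right. Their tops measure 103 mm, the fully home height. The lid is shut and the gripper is clear, so I'm handing in.

```bash
python3 -c "
from cell import r
print(r.close_job())"
```

```text
the job is handed in; nothing more can be done
None
```

I handed the job in at about 60 s: both bangles are in the box (no ring box or tin was there), the lid is shut, and a pin is fully home in each pair of lugs; the hand-in call returned no verdict.

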